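# Lock the cyclone cup into its dock and put the key away

## Robot

A 6-joint arm with a two-finger parallel gripper is mounted at the origin on the work surface. World frame = base frame: x ahead of the robot, y to its left, z up, the work surface at z = 0. Lengths are in mm, angles in rad, forces in N, time in s.
With the tool pointing down it reaches from about 275 to 825 mm from the base axis. Payload 4.9 kg.
Tool frame: the origin (TCP) lies on the centre line of the jaws, within the pads' length; the fingertips stand 8 mm ahead of it and the grasp point (between the pads) lies 11 mm behind it (ctrl.tips_ahead is the distance from the TCP to the fingertips, in mm); z points along the fingers, y is the direction in which the jaws open and shut (so a half turn about z gives the same grasp; the last joint's range is limited). The gripper opens to 85 mm and grips with 20 to 120 N. Pads are 22 mm wide; open, the fingers measure 114 mm over their backs; the gripper's body (76 mm by 85 mm) begins 54 mm behind the grasp point. The pads swing forward as they close: fully open they stand 13 mm farther back than shut.
Start: joints at [0.981, 0.326, -0.193, 1.052, 0, 1.437], TCP at [242.097, 493.87, 204.081] pointing down, gripper open.
Joint ranges: [-2.65, 2.65], [-0.97, 1.79], [-1.3, 1.35], [-1.93, 2.1], [-1.47, 1.37], [-3.14, 3.14]. Speed limits (rad/s): [2.57, 2.57, 3.14, 3.14, 3.14, 3.14].

## Interface

Orientations are given as a unit quaternion [x, y, z, w].
In Python, from rig import ctrl, eyes gives the robot as it stands.
- The arm moves only by the shell command python3 -m creep 'ROWS' [OPENING] [FORCE]. ROWS is a JSON object of lists of equal length, an entry for each row: "dp": the shift along the world's x, y, z as a fraction of full scale, a list of three; "turn": the turn about the world's z as a fraction of full scale. A call has 1 to 20 rows; each row is the pose to reach, as a shift and turn from the pose commanded when the call began, turning the shorter way round; what a row does not reach only later rows make up. Full scale, the value 1, is 300 mm for a shift and 180 degrees for a turn. A row lasts 1/10 s, in which the tool goes at most 50 mm and 8.59 degrees, less where a joint would pass 70% of its speed; a pose out of reach is approached as far as the arm can. A call with a number of a shift or a turn outside -1 to 1 is refused whole. A call with a gripper value outside its range is refused whole. OPENING is the gripper's target within -1 to 1 (shut at 1, half-way at 0, fully open at -1), set as the call begins (- or left out, the last holds). The fingers move at their own pace and stop on an object; FORCE is the grip in N (left out, the last holds). Time passes only in rows, so rows that repeat a pose let the fingers close. It gives the time, the measured TCP pose, the force and the opening at its end, in the units of the state.
- ctrl.sense(): the state, without advancing time (a new reading comes with each control period).
- eyes.read_camera(name): name is "side" or "top" or "wrist"; returns (picture, depth): 384x512x3 uint8, red, green, blue; 384x512 float32, mm along the optical axis (not along the pixel's ray), 0 where there is no reading.
- eyes.calibration(name): a dict with "mtx" (3x3 intrinsics, pixels), "D" ([k1, k2, p1, p2, k3] as OpenCV has them; the pictures are not rectified), "R" (3x3) and "t" (3): a world point X has camera coordinates R X + t; the wrist camera has in their place "mount" (4x4, takes a point from camera to tool coordinates, whose origin is the TCP and whose axes are the flange's). Camera axes: x right, y down, z forward; pixel columns grow to the right and rows downward; lengths in mm; the calibration is good to about 2 mm. A picture is of the moment at which its call begins: read the wrist's pose just before it. calibration takes no time and is no camera call.
- ctrl.hand_in(): hands the job in, once; it reports no verdict.
The state is a dict: "time_s": time; "joints": joint angles; "qvel": joint speeds; "tau": joint torques, N m; "position": TCP position; "tcp_rot": TCP orientation; "force": force on the tool from outside, world axes, zero at the start; "torque": the same for the moment, N m; "finger_gap": finger opening in mm.
Only numpy, scipy, OpenCV 4.12 (cv2) and the standard library are available. Lean on these libraries where they do the work, as an engineer would, in place of code of your own. Each camera call takes 0.05 s, during which the arm holds its last target. There are 200 camera calls.

## Task

Lock the cyclone cup into its dock: with the key that stands in the lock, and without touching the steel arm itself, turn clockwise as far as it goes, gently against the stop, so that the arm swings over the cup's foot. Then turn the key back to the one position where it comes out, draw it without forcing it and stand it nose down in the aluminium pot. Leave the filter cartridge, the brush and the nozzle where they are.

Things in the scene. Friction and masses are not known exactly. Their poses are not given: they have to be found in the camera images.
- dock: Grey plastic dock, fixed: base plate 150 x 260 x 14 mm, square grey lock post (70 x 70 mm, top 56 mm over the bench) and grey cyclone cup (92 mm wide, top 128 mm over the bench), its axis 128 mm from the lock axis along the dock's +y; the cup's round foot is 132 mm wide, its top 28 mm over the bench. Origin on the bench under the lock axis; z up.
- lock: Lock in the post: turns the key about the z axis of this frame; origin on the lock axis at bench height, axes as the dock's. All of the lock's inside (keyhole plate, slot, both stops, cam) is fitted skewed in the post by up to 0.30 rad either way, all together; this pose does not show the skew. More than 15 N between key and lock, or key and post, is too much.
- keyhole (a point): Centre of the keyhole, on the lock axis at the top face of the round steel plate (52 mm wide, 8 mm thick), 64 mm over the bench: a 13 mm hole with a slot 7.5 mm wide reaching 20 mm out, along the lock's +x but for the skew. Only when the key's bit is under the slot (within 0.08 rad) does the key come out; elsewhere the bit is caught under the plate after 6 mm of lift.
- chamber (a point): On the lock axis, 43 mm over the bench, in the chamber where the bit turns. Bit angles, clockwise from the slot seen from above: -0.02 rad return stop (turned back to it, the key can come out); 1.06 it meets the cam's talon and pushes it with about 0.03 N m; 1.46 hard end stop. Between, it turns free. Contact is 13 mm from the axis: 15 N there is 0.2 N m.
- guide (a point): On the lock axis, 14 mm over the bench: floor of the 12 mm square, 14 mm deep guide hole in which the key's nose stands. A stop is felt on the held key as a side force across the bit (the guide takes part of it) and a moment: 2 to 4 N while pushing the arm, 0 while free; on a stop it rises by 0.5 to 1.5 N, or 0.05 to 0.1 N m, for each further 0.02 rad.
- latch (a joint): Turn of the lock's cam (the talon the bit pushes), rad, clockwise from above: 0 open, 0.40 at its end stop, locked; stays where left. Geared to it 3 to 1 is the steel locking arm, a strip 14 mm wide out of a slit in the post, end 89 mm from the axis, top 40 mm over the bench: locked it points along the dock's +y over the cup's foot, open 1.2 rad counter-clockwise of that (both give or take 0.42).
- key: Loose key, 98 mm long, about 60 g. At the start it stands in the lock, nose down, turned 0.60 to 0.72 rad clockwise from the dock's +x. Origin at the nose tip, z up the shank to the bow, x towards the bit. Steel shank 10 mm in diameter up to 66 mm; bit from 22 to 36 mm above the nose, 5 mm thick, reaching 17 mm out along +x; black plastic bow 34 mm (along x) x 10 mm (along y) x 32 mm high, from 66 to 98 mm above the nose: grip it across its 10 mm.
- key_bow (a point): Middle of the key's bow, 82 mm above the nose on the shank's axis.
- pot: Open round aluminium pot fixed on the bench, 54 mm outside, 48 mm inside, 58 mm high, inner floor 5 mm above the bench. Origin on its axis at bench height.
- cartridge: Bystander: pleated white filter cartridge with black end caps, standing, 76 mm wide, 100 mm high. Origin under its centre.
- brush: Bystander: nylon brush with beech handle, lying, about 205 mm long, 34 mm high. Origin on the bench under its middle, x towards the bristles.
- nozzle: Bystander: clear crevice nozzle, lying, about 180 mm long, 36 mm high. Origin on the bench, x towards its flat tip.

How it is judged:
By the outcome, as a careful person would: the job done as asked, in the order asked, and still so for the second after the job is handed in, with the robot touching nothing.
It also fails if it takes over 72 s, if anything falls off the work surface, if the arm or the gripper's body presses on something with over 40 N, if the wrist force passes 120 N, or if a joint passes its speed limit or range.

## Working session

There is one attempt and no reset: what is moved stays moved. The work goes in short steps, Python scripts to look and compute and a shell command to move; the robot and the scene stay as the last step left them, time stands still between calls to the robot, and variables do not carry over. Pictures are saved under pics/ and viewed, about 8 in all and at most 12, crops included, and the job is handed in when it is done.

```bash
mkdir -p pics; ls; python3 - <<'E'
from rig import ctrl, eyes
import cv2,numpy as np
s=ctrl.sense();print(s)
for n in("top","side"):
    im,d=eyes.read_camera(n);cv2.imwrite(f"pics/{n}0.png",im[:,:,::-1]);np.save(f"pics/{n}0.npy",d)
    c=eyes.calibration(n);print(n,c)
print(eyes.calibration("wrist"))
E
```

```text
pics
{'time_s': 0.0, 'joints': array([ 9.80791987e-01,  3.26966060e-01, -1.93592964e-01,  1.05200188e+00,
       -2.75820573e-05,  1.43657152e+00]), 'qvel': array([0.00108233, 0.00120622, 0.00027886, 0.00097105, 0.00177589,
       0.00086901]), 'tau': array([-1.14819490e-03, -4.43403161e+01,  2.62438542e+01,  1.55880419e-02,
       -2.03302038e-04, -3.98797198e-06]), 'position': array([241.74147675, 493.31518316, 203.28635999]), 'tcp_rot': array([ 2.25922255e-01,  9.74144936e-01, -8.29958146e-04, -2.99656472e-04]), 'force': array([-0.49123319, -0.25270693, -0.18690478]), 'torque': array([-0.03981641, -0.04696898, -0.07191009]), 'finger_gap': 85.30721596540958}
top {'mtx': array([[446.60732588,   0.        , 256.90936991],
       [  0.        , 446.60732588, 196.37652269],
       [  0.        ,   0.        ,   1.        ]]), 'D': array([-0.13974339,  0.        ,  0.        ,  0.        ,  0.        ]), 'R': array([[ 0.00966874, -0.99992023, -0.00812712],
       [-0.98063272, -0.00789166, -0.19569668],
       [ 0.19561693,  0.00986186, -0.9806308 ]]), 't': array([   8.75769659,  544.15
[... 369 characters left out ...]
      [ 0.38434426,  0.70207022, -0.59948052]]), 't': array([-484.61448983,  239.70283783,  888.12151051])}
{'mtx': array([[323.39837322,   0.        , 256.27910633],
       [  0.        , 323.39837322, 194.22250588],
       [  0.        ,   0.        ,   1.        ]]), 'D': array([-0.04506914,  0.        ,  0.        ,  0.        ,  0.        ]), 'mount': array([[ 2.53083195e-04, -9.52907513e-01, -3.03260956e-01,
         7.83072252e+01],
       [ 9.99999862e-01,  3.80821215e-04, -3.62078382e-04,
        -1.36099930e+00],
       [ 4.60515417e-04, -3.03260823e-01,  9.52907478e-01,
        -1.69081123e+02],
       [ 0.00000000e+00,  0.00000000e+00,  0.00000000e+00,
         1.00000000e+00]])}
```

View pics/top0.png

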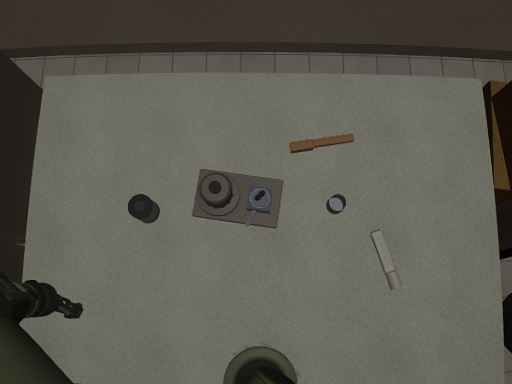

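View pics/side0.png

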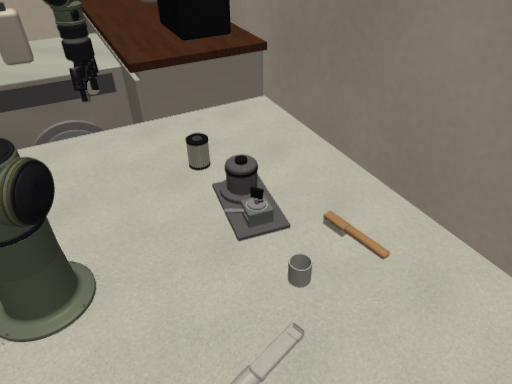

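The top picture shows the dock plate with corners about (201,170), (283,180), (277,227), (193,215), the lock post with its key at (260,197), the cup at (215,190) and the pot at (336,204). The steel arm points to (248,222). The cartridge, brush and nozzle are well clear.

```bash
cat > h.py <<'E'
from rig import ctrl, eyes
import cv2,numpy as np
from scipy.spatial.transform import Rotation as Ro
def cam(n,s=None):
    c=eyes.calibration(n)
    if n!="wrist": return c["mtx"],c["D"],np.array(c["R"]),np.array(c["t"])
    M=np.array(c["mount"]);T=np.eye(4);T[:3,:3]=Ro.from_quat(s["tcp_rot"]).as_matrix();T[:3,3]=s["position"]
    W=np.linalg.inv(T@M);return c["mtx"],c["D"],W[:3,:3],W[:3,3]
def unproj(C,uv,z):
    K,D,R,t=C
    r=np.c_[cv2.undistortPoints(np.array(uv,float).reshape(-1,1,2),K,D)[:,0],np.ones(len(uv))]@R
    o=-R.T@t
    return o+r*((np.broadcast_to(z,len(uv))-o[2])/r[:,2])[:,None]
def proj(C,X):
    K,D,R,t=C
    return cv2.projectPoints(np.array(X,float).reshape(-1,1,3),cv2.Rodrigues(R)[0],t,K,D)[0][:,0]
E
python3 - <<'E'
from h import *
C=cam("top")
P=unproj(C,[(201,170),(283,180),(277,227),(193,215)],14);print(P.round(1))
print(np.linalg.norm(P-np.roll(P,-1,0),axis=1))
print("centre",P.mean(0)); y=(P[0]+P[3]-P[1]-P[2]);print("yaw +y",np.arctan2(y[1],y[0]))
print(unproj(C,[(260,197),(336,204),(336,196)],[64,58,58]))
for n in("top","side"):
    im=cv2.imread(f"pics/{n}0.png");
    b=(185,160,110,75) if n=="top" else (205,145,95,95)
    cv2.imwrite(f"pics/{n}0c.png",cv2.resize(im[b[1]:b[1]+b[3],b[0]:b[0]+b[2]],None,fx=6,fy=6,interpolation=2))
E
```

```text
[[634.  188.2  14. ]
 [604.  -65.8  14. ]
 [458.4 -47.5  14. ]
 [492.7 207.8  14. ]]
[255.77982855 146.80736407 257.59160935 142.7065255 ]
centre [547.26852624  70.68503835  14.        ]
yaw +y 1.4451769291460008
[[ 540.22481869    4.37891273   64.        ]
 [ 522.1478006  -220.16669403   58.        ]
 [ 546.23988374 -220.76137036   58.        ]]
```

View pics/top0c.png

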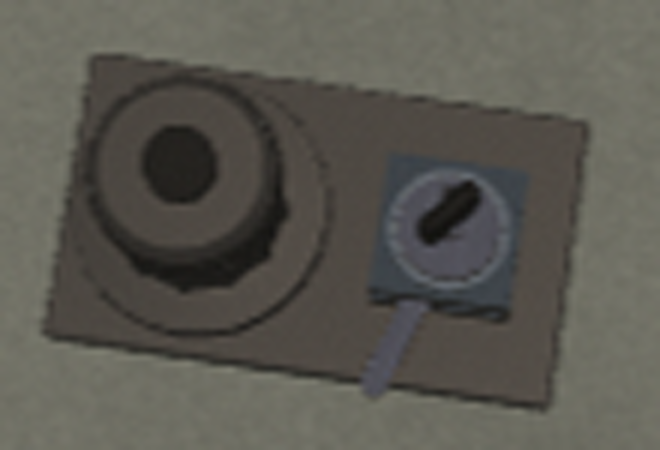

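The crop shows the lock plate centred at about (450,227), with the bow running from lower left to upper right (435,240)–(470,190). The open arm's tip is at (373,390). Next I'll move above the lock for a close look.

```bash
python3 -m creep '{"dp":[[0.08,-0.13,0],[0.16,-0.26,0],[0.25,-0.41,0],[0.33,-0.54,0],[0.42,-0.68,0],[0.5,-0.82,0]],"turn":[-0.01,-0.02,-0.03,-0.04,-0.05,-0.05]}' -1 && python3 -m creep '{"dp":[[0.08,-0.13,0],[0.16,-0.26,0],[0.25,-0.41,0],[0.33,-0.54,0],[0.42,-0.68,0],[0.47,-0.77,0],[0.49,-0.81,0],[0.49,-0.81,0],[0.49,-0.81,0],[0.49,-0.81,0]],"turn":[-0.01,-0.02,-0.03,-0.04,-0.05,-0.055,-0.055,-0.055,-0.055,-0.055]}' && python3 - <<'E'
from h import *
s=ctrl.sense();print(s["time_s"],s["position"],s["joints"],s["tcp_rot"])
im,d=eyes.read_camera("wrist");cv2.imwrite("pics/w1.png",im[:,:,::-1]);np.save("pics/w1.npy",d)
import pickle;pickle.dump(s,open("pics/w1.pkl","wb"))
print(proj(cam("wrist",s),[(540,4,64),(540,4,112)]))
C=cam("top")
f=lambda u,v:(185+u/6,160+v/6)
p=unproj(C,[f(450,227),f(373,390),f(400,350),f(180,165),f(453,212)],[64,40,40,128,112]);print(p.round(1))
v=p[1]-p[0];print("arm angle",np.arctan2(v[1],v[0]))
E
```

```text
time_s: 0.7
position: [392.8, 246.1, 203.9]
tcp_rot: [0.302, 0.953, -0.0, 0.0]
force: [1.2, 0.7, 0.4]
finger_gap: 85.4
time_s: 1.7
position: [538.2, 6.4, 204.0]
tcp_rot: [0.382, 0.924, 0.0, -0.0]
force: [0.4, 0.4, -0.8]
finger_gap: 85.4
1.7 [538.15887575   6.3860357  204.04121498] [-1.25571929e-01  3.05045509e-01 -2.22747267e-01  1.04382162e+00
  4.10955395e-04  6.58052687e-01] [ 3.81864048e-01  9.24218394e-01  9.06183694e-05 -4.48686119e-04]
[[257.55259942 177.34434615]
 [257.73418938 191.69719374]]
[[537.7   4.4  64. ]
 [460.2  41.7  40. ]
 [480.3  28.6  40. ]
 [553.7 130.9 128. ]
 [535.5   2.9 112. ]]
arm angle 2.692521639107608
```

View pics/w1.png

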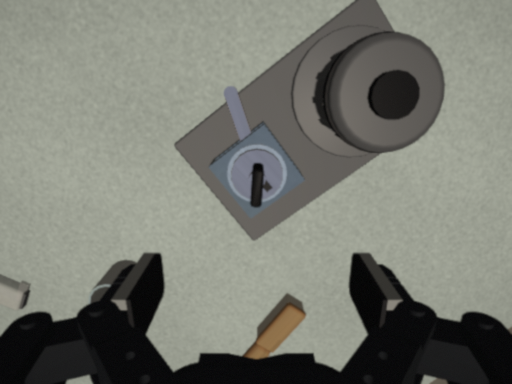

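The wrist view shows the plate ring centred at about (257,173), the bow from (258,165) to (257,205), a dark slot mark at (266,186), and the arm tip at (231,90). I'll enlarge it.

```bash
python3 - <<'E'
import cv2
im=cv2.imread("pics/w1.png")[125:220,200:315]
cv2.imwrite("pics/w1c.png",cv2.convertScaleAbs(cv2.resize(im,None,fx=6,fy=6,interpolation=2),alpha=1.8))
E
```

```text
(no output)
```

View pics/w1c.png

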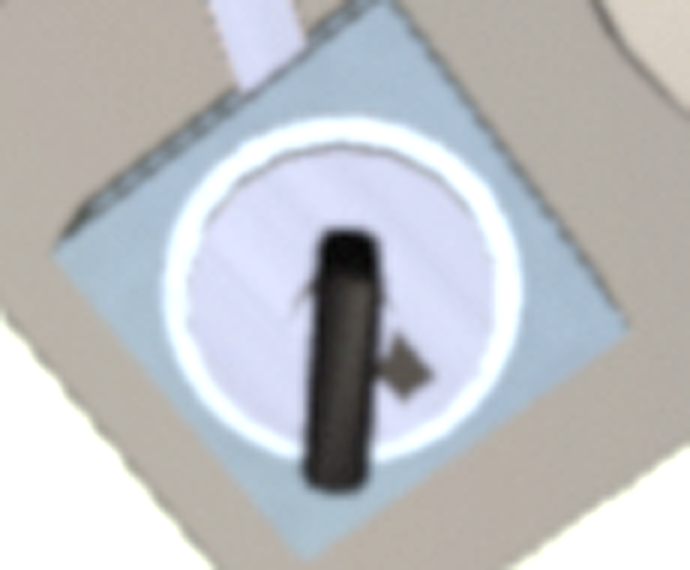

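```bash
python3 - <<'E'
from h import *
import pickle
s=pickle.load(open("pics/w1.pkl","rb"));C=cam("wrist",s)
f=lambda u,v:(200+(u+.5)/6-.5,125+(v+.5)/6-.5)
a=lambda v:np.arctan2(v[1],v[0])
q=[f(343,276),f(343,487),f(349,275),f(337,487)]
B=unproj(C,q,112);print("bow",B.round(1),"cen",B[2:].mean(0),"len",np.linalg.norm(B[3]-B[2]),"ang",a(B[3]-B[2]))
I=unproj(C,[f(190,300),f(497,300),f(342,145),f(342,457)],64);print("inner",I.round(1),I.mean(0),I[:2].mean(0),I[2:].mean(0))
O=unproj(C,[f(164,291),f(522,291),f(343,117),f(343,466)],56);print("outer",O.round(1),O[:2].mean(0),O[2:].mean(0))
c=(I[:2].mean(0)+I[2:].mean(0))/2
S=unproj(C,[f(400,332),f(435,373),f(403,402),f(380,375)],64);print("slot",S.round(1),a(S[1]-S[0]),a(S[2]-S[3]),"end",a((S[1]+S[2])/2-c),np.linalg.norm((S[1]+S[2])/2-c),"w",np.linalg.norm(S[1]-S[2]),a(S[1]-S[2])-np.pi/2)
P=unproj(C,[f(55,247),f(628,325),f(305,557),f(385,0)],56);print("post",P.round(1),a(P[1]-P[3]),a(P[2]-P[0]),"y",a(P[1]-P[2]), "cen",(P[0]+P[1])/2)
for z,n in((14,"plate"),):
    Q=unproj(C,[(177,145),(254,240)],14);print(Q.round(1),a(Q[1]-Q[0]))
A=unproj(C,[(231,90)],40)[0];print("arm",A,a(A-c))
E
```

```text
bow [[526.4  16.3 112. ]
 [548.3  -5.5 112. ]
 [526.9  17.  112. ]
 [547.7  -6.1 112. ]] cen [537.3328653    5.46010189 112.        ] len 31.09714234353172 ang -0.8371550926534254
inner [[519.7 -12.4  64. ]
 [555.3  23.3  64. ]
 [519.2  23.3  64. ]
 [556.6 -13.9  64. ]] [537.70937567   5.1036261   64.        ] [537.50590351   5.47920972  64.        ] [537.91284783   4.72804249  64.        ]
outer [[516.5 -16.2  56. ]
 [559.   26.4  56. ]
 [517.   25.8  56. ]
 [559.8 -16.8  56. ]] [537.77456421   5.10502247  56.        ] [538.424733     4.45977668  56.        ]
slot [[5.479e+02 8.200e+00 6.400e+01]
 [5.571e+02 7.400e+00 6.400e+01]
 [5.569e+02 2.000e-01 6.400e+01]
 [5.509e+02 7.000e-01 6.400e+01]] -0.0879440789742045 -0.09419150773019598 end -0.06754679054108796 19.330609358007454 w 7.285625680403082 -0.0197738596613517
post [[498.5 -23.7  56. ]
 [576.   35.1  56. ]
 [567.1 -33.5  56. ]
 [508.4  43.9  56. ]] -0.1288622399610155 -0.14225404570316588 y 1.4422126805479296 cen [537.21022994   5.72443899  56.        ]
[[459.5 -42.5  14. ]
 [602.3 -63.8  14. ]] -0.14830472633333552
arm [462.98670016  43.76105924  40.        ] 2.664165202355562
```

Measured values: lock axis at about (537.6, 5.2), dock yaw −0.135, slot at about −0.07 in world (skew about +0.065), key at about −0.82. So the bit is about 0.75 clockwise of the slot. I'll descend and grip gently.

```bash
python3 -m creep '{"dp":[[-0.001,-0.003,-0.06],[-0.002,-0.004,-0.14],[-0.002,-0.004,-0.22],[-0.002,-0.004,-0.3],[-0.002,-0.004,-0.36],[-0.002,-0.004,-0.385],[-0.002,-0.004,-0.396],[-0.002,-0.004,-0.396],[-0.002,-0.004,-0.396]],"turn":[-0.006,-0.012,-0.012,-0.012,-0.012,-0.012,-0.012,-0.012,-0.012]}' -1 20
python3 -c "
from h import *
s=ctrl.sense();print(s['position'],s['force'],s['torque'])"
python3 -m creep '{"dp":[[0,0,0],[0,0,0],[0,0,0],[0,0,0],[0,0,0],[0,0,0],[0,0,0],[0,0,0],[0,0,0],[0,0,0],[0,0,0],[0,0,0]],"turn":[0,0,0,0,0,0,0,0,0,0,0,0]}' 1 20
python3 -c "
from h import *
s=ctrl.sense();print(s['position'],s['force'],s['torque'],s['finger_gap'],s['joints'])
im,d=eyes.read_camera('wrist');cv2.imwrite('pics/w2.png',im[:,:,::-1])"
```

```text
time_s: 2.65
position: [539.3, 3.8, 86.3]
tcp_rot: [0.4, 0.917, 0.0, 0.001]
force: [0.6, 0.3, -0.4]
finger_gap: 85.9
[539.2528885    3.80486864  86.26738106] [ 0.5713562   0.32366372 -0.3644484 ] [-0.04740405  0.00536887  0.01440402]
time_s: 3.85
position: [538.5, 3.7, 85.3]
tcp_rot: [0.4, 0.916, -0.0, -0.0]
force: [0.2, -0.1, -0.4]
finger_gap: 0.1
[538.49488906   3.66100971  85.27416848] [ 0.16004599 -0.08694785 -0.42595366] [ 0.06734494  0.04237667 -0.00042448] 0.11399162850956801 [-1.30292419e-01  4.15525194e-01 -3.90584278e-01  7.64698965e-01
 -1.98407881e-05  6.93084735e-01]
```

View pics/w2.png

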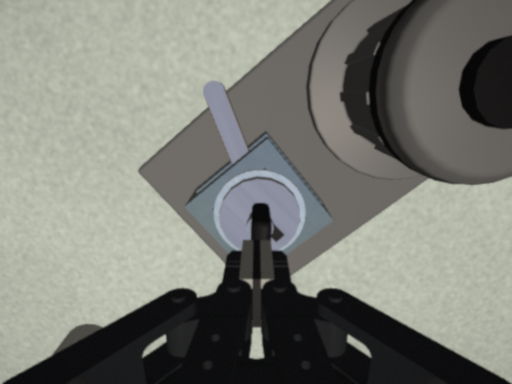

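```bash
python3 - <<'E'
from h import *
s=ctrl.sense();C=cam("wrist",s)
print(s["finger_gap"],s["position"])
x=np.array([np.cos(-.82),np.sin(-.82),0]);y=np.array([-x[1],x[0],0]);o=np.array([537.6,5.2,0])
pts=[o+a*17*x+b*5*y+[0,0,z] for z in(112,80) for a in(-1,1) for b in(-1,1)]+[o+[0,0,64]]
q=proj(C,pts);print(q.round())
im=cv2.imread("pics/w2.png")
im=cv2.convertScaleAbs(cv2.resize(im[190:350,190:330],None,fx=4,fy=4,interpolation=2),alpha=2.2)
cv2.imwrite("pics/w2c.png",im[:600])
E
```

```text
0.19091848029697592 [538.49165804   3.68871203  85.27287143]
[[250. 222.]
 [271. 222.]
 [250. 284.]
 [270. 284.]
 [251. 200.]
 [268. 200.]
 [251. 254.]
 [268. 254.]
 [259. 217.]]
```

View pics/w2c.png

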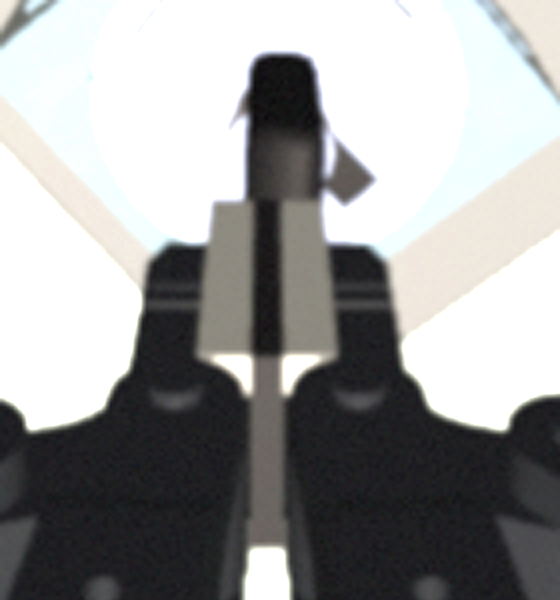

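The picture shows light grey pads shut over the bow position with only a narrow dark gap, and the gap reading is 0.1 mm. That's odd, so I'll check with depth.

```bash
python3 - <<'E'
from h import *
s=ctrl.sense();C=cam("wrist",s);K,D,R,t=C
im,d=eyes.read_camera("wrist")
def w(u,v):
    n=cv2.undistortPoints(np.array([[[u,v]]],float),K,D)[0,0];z=d[int(round(v)),int(round(u))]
    return (R.T@(np.array([n[0],n[1],1])*z-t)).round(1),z
for n,u,v in [("bowend",260,212),("bowtop",260,230),("bowtop",260,237),("padL",248,255),("padR",266,255),("gap",257,255),("gap",257,270),("strip",256,300),("strip",256,320),("plate",230,215),("fing",235,255)]: print(n,w(u,v))
im,d=eyes.read_camera("side")
cv2.imwrite("pics/s2c.png",cv2.convertScaleAbs(cv2.resize(im[150:240,205:305,::-1],None,fx=6,fy=6,interpolation=2),alpha=1.8))
print(proj(cam("wrist",s),[(602.5,-64,14),(460,-44,14),(538,5,112)]))
E
```

```text
bowend (array([526.6,  17. ,  96.6]), np.float32(168.46358))
bowtop (array([529.3,  13.9, 110.3]), np.float32(156.68384))
bowtop (array([531.6,  11.4, 111.1]), np.float32(156.99266))
padL (array([527.1,   8.4, 130.8]), np.float32(137.89276))
padR (array([484.5,  59.7, 254.4]), np.float32(0.0))
gap (array([530.2,  10.8, 130.3]), np.float32(138.54817))
gap (array([529.9,  11. , 143. ]), np.float32(126.27567))
strip (array([536. ,   3.9, 149.3]), np.float32(123.14455))
strip (array([542.2,  -2.8, 149.5]), np.float32(125.716774))
plate (array([523. ,  -6.4,  63.3]), np.float32(204.678))
fing (array([525.6,   1.1, 122.8]), np.float32(146.91962))
[[259.15711437 297.30238847]
 [141.28556623 172.92997931]
 [260.54486851 254.54524362]]
```

View pics/s2c.png

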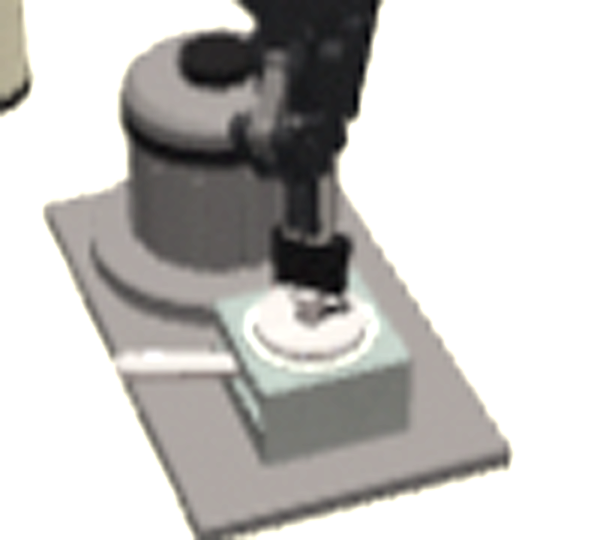

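```bash
python3 - <<'E'
from h import *
print(ctrl.tips_ahead,[a for a in dir(ctrl) if a[0]!='_'])
C=cam("side");K,D,R,t=C
im,d=eyes.read_camera("side")
for u in (253,257,261):
  for v in range(174,204,2):
    n=cv2.undistortPoints(np.array([[[u,v]]],float),K,D)[0,0];z=d[v,u]
    X=R.T@(np.array([n[0],n[1],1])*z-t);print(u,v,X.round(0),im[v,u])
E
```

```text
8.0 ['PlanningError', 'hand_in', 'sense', 'tips_ahead']
253 174 [505. -43. 195.] [18 18 19]
253 176 [504. -44. 190.] [14 15 15]
253 178 [509. -35. 178.] [16 16 17]
253 180 [516. -21. 160.] [18 18 19]
253 182 [526.  -2. 139.] [23 23 24]
253 184 [525.  -3. 134.] [22 22 23]
253 186 [524.  -4. 128.] [20 20 22]
253 188 [525.  -3. 121.] [43 41 40]
253 190 [529.   5. 108.] [12 11 12]
253 192 [529.   5. 101.] [14 12 13]
253 194 [530.   7.  93.] [11  9 11]
253 196 [529.   6.  87.] [12 10 11]
253 198 [539.  26.  63.] [105 104 101]
253 200 [535.  17.  64.] [130 127 124]
253 202 [531.  11.  62.] [140 137 134]
257 174 [531. -14. 169.] [22 22 23]
257 176 [524. -26. 173.] [16 16 16]
257 178 [525. -25. 166.] [20 20 23]
257 180 [526. -23. 158.] [17 18 19]
257 182 [531. -13. 144.] [18 17 19]
257 184 [532. -12. 137.] [18 18 18]
257 186 [533. -10. 129.] [18 18 19]
257 188 [532. -11. 123.] [18 19 19]
257 190 [535.  -6. 112.] [52 50 48]
257 192 [538.   0. 101.] [10 11 11]
257 194 [537.  -2.  96.] [12 11 10]
257 196 [537.  -1.  89.] [12 11 12]
257 198 [538.   0.  81.] [71 70 68]
257 200 [536.  -4.  78.] [86 79 78]
257 202 [537.  -1.  69.] [80 74 72]
261 174 [549.  -2. 156.] [17 17 18]
261 176 [652. 187.   0.] [116 113 104]
261 178 [647. 178.  -0.] [122 119 109]
261 180 [642. 169.  -1.] [110 107  99]
261 182 [619. 126.  26.] [81 78 76]
261 184 [614. 118.  25.] [81 77 76]
261 186 [608. 106.  28.] [83 80 78]
261 188 [603.  98.  27.] [76 73 72]
261 190 [545.  -9. 111.] [19 18 19]
261 192 [543. -12. 107.] [11  9 10]
261 194 [544. -12. 100.] [ 9 10 10]
261 196 [545.  -9.  91.] [10 10 10]
261 198 [544. -11.  86.] [10 10 11]
261 200 [555.   9.  61.] [77 74 73]
261 202 [551.   2.  61.] [107 104 102]
```

Side depth shows that the fingers really end at z≈117 and the bow starts below them at 112, so the tips are about 30–35 mm higher than stated. The jaws closed over nothing. I'll open, go down about 28 mm, correct sideways by what the wrist view shows, and close.

```bash
python3 -m creep '{"dp":[[0,0,0],[0,0,0],[0,0.007,0],[0,0.007,0],[0,0.007,0],[0,0.007,-0.03],[0,0.007,-0.06],[0,0.007,-0.085],[0,0.007,-0.093],[0,0.007,-0.093]],"turn":[0,0,0,0,0,0,0,0,0,0]}' -0.3 20
python3 -m creep '{"dp":[[0,0,0],[0,0,0],[0,0,0],[0,0,0],[0,0,0],[0,0,0],[0,0,0],[0,0,0],[0,0,0],[0,0,0]],"turn":[0,0,0,0,0,0,0,0,0,0]}' 1 20
python3 -c "
from h import *
s=ctrl.sense();print(s['position'],s['force'],s['torque'],s['finger_gap'],s['joints'])
im,d=eyes.read_camera('wrist');cv2.imwrite('pics/w3.png',im[:,:,::-1])
C=cam('side');K,D,R,t=C
im,d=eyes.read_camera('side')
for u in (253,257):
  for v in range(180,202,2):
    n=cv2.undistortPoints(np.array([[[u,v]]],float),K,D)[0,0];z=d[v,u]
    X=R.T@(np.array([n[0],n[1],1])*z-t);print(u,v,X.round(0),im[v,u])
"
```

```text
time_s: 5.05
position: [537.8, 5.8, 56.6]
tcp_rot: [0.4, 0.916, -0.0, -0.001]
force: [-0.6, -0.3, 0.3]
finger_gap: 55.7
time_s: 6.05
position: [538.9, 5.8, 57.7]
tcp_rot: [0.4, 0.916, 0.0, 0.0]
force: [0.2, 0.2, 5.9]
finger_gap: 9.7
[538.86436954   5.76635158  57.71396657] [0.15766166 0.19652006 5.91899354] [ 0.07228282 -0.04514837  0.01648251] 9.745384916770616 [-1.26354020e-01  4.49568183e-01 -4.20112881e-01  7.00351368e-01
  8.17175814e-05  6.96975123e-01]
253 180 [506. -41. 176.] [24 24 26]
253 182 [504. -44. 173.] [16 17 18]
253 184 [506. -41. 164.] [16 15 16]
253 186 [505. -41. 158.] [15 15 16]
253 188 [509. -33. 146.] [18 17 20]
253 190 [514. -23. 131.] [18 19 20]
253 192 [523.  -7. 111.] [20 20 22]
253 194 [522.  -7. 105.] [20 20 21]
253 196 [524.  -4.  96.] [21 22 22]
253 198 [526.   0.  86.] [79 77 74]
253 200 [535.  17.  64.] [130 127 124]
257 180 [531. -14. 151.] [18 18 19]
257 182 [530. -16. 146.] [17 17 18]
257 184 [529. -17. 141.] [20 20 21]
257 186 [529. -16. 134.] [19 18 20]
257 188 [524. -27. 136.] [25 24 26]
257 190 [534.  -8. 114.] [45 44 42]
257 192 [534.  -8. 108.] [46 45 43]
257 194 [534.  -7. 101.] [48 46 46]
257 196 [533.  -9.  95.] [44 43 42]
257 198 [533.  -8.  89.] [67 65 62]
257 200 [536.  -3.  77.] [95 89 87]
```

It's gripped now (gap 9.7 mm), with a slight downward press of 6 N. I'll relieve that and then start turning clockwise.

```bash
cat > f.py <<'E'
from h import *
s=ctrl.sense();a=2*np.arctan2(s['tcp_rot'][1],s['tcp_rot'][0])-np.pi
print("t",round(s['time_s'],2),"pos",s['position'].round(2),"keyang",round(a,4),"F",s['force'].round(2),"M",s['torque'].round(3),"gap",round(s['finger_gap'],2))
E
python3 -m creep '{"dp":[[0,0,0.0015],[0,0,0.0015],[0,0,0.0015]],"turn":[0,0,0]}' 1 40; python3 f.py
python3 -m creep '{"dp":[[0,0,0],[0,0,0],[0,0,0],[0,0,0]],"turn":[-0.02,-0.04,-0.06,-0.06]}' ; python3 f.py
```

```text
time_s: 6.45
position: [538.6, 5.7, 57.8]
tcp_rot: [0.4, 0.916, 0.0, 0.0]
force: [0.4, 0.3, 3.0]
finger_gap: 9.4
t 6.45 pos [538.57   5.74  57.8 ] keyang -0.8234 F [0.42 0.31 2.96] M [ 0.042 -0.197 -0.001] gap 9.37
time_s: 6.85
position: [538.4, 5.7, 57.8]
tcp_rot: [0.485, 0.875, -0.0, -0.0]
force: [0.2, -0.4, 3.2]
finger_gap: 9.1
t 6.85 pos [538.41   5.73  57.78] keyang -1.0118 F [ 0.23 -0.42  3.25] M [-0.064 -0.033  0.058] gap 9.12
```

```bash
for i in 1 2 3 4; do python3 -m creep '{"dp":[[0,0,0],[0,0,0],[0,0,0],[0,0,0]],"turn":[-0.013,-0.025,-0.025,-0.025]}' >/dev/null; python3 f.py; done
```

```text
t 7.25 pos [538.57   5.78  57.81] keyang -1.0889 F [ 0.72 -0.31  1.55] M [ 0.047 -0.138  0.027] gap 9.3
t 7.65 pos [538.93   5.85  57.82] keyang -1.1675 F [ 1.68  0.75 -0.94] M [ 0.144 -0.642  0.036] gap 9.61
t 8.05 pos [538.78   5.85  57.81] keyang -1.2461 F [ 2.63  0.08 -0.74] M [ 0.18  -0.789  0.036] gap 9.26
t 8.45 pos [538.67   5.82  57.82] keyang -1.3247 F [ 2.51  1.04 -0.73] M [ 0.19  -0.754  0.053] gap 8.94
```

```bash
python3 -m creep '{"dp":[[0,0,0],[0,0,0],[0,0,0],[0,0,0]],"turn":[-0.013,-0.025,-0.025,-0.025]}' >/dev/null; python3 f.py; for i in 1 2 3; do python3 -m creep '{"dp":[[0,0,0],[0,0,0],[0,0,0],[0,0,0]],"turn":[-0.007,-0.007,-0.007,-0.007]}' >/dev/null; python3 f.py; done
```

```text
t 8.85 pos [538.57   5.84  57.83] keyang -1.4032 F [ 2.97  1.36 -0.3 ] M [ 0.259 -0.836  0.042] gap 9.06
t 9.25 pos [538.58   5.81  57.83] keyang -1.4263 F [ 2.74  1.22 -1.32] M [ 0.232 -0.845 -0.02 ] gap 9.54
t 9.65 pos [538.47   5.86  57.8 ] keyang -1.4485 F [ 2.55  1.19 -0.48] M [ 0.308 -0.831 -0.009] gap 9.28
t 10.05 pos [538.45   5.82  57.82] keyang -1.4705 F [ 3.74  1.26 -1.69] M [ 0.427 -0.871 -0.004] gap 9.18
```

```bash
for i in 1 2 ; do python3 -m creep '{"dp":[[0,0,0],[0,0,0],[0,0,0],[0,0,0]],"turn":[-0.006,-0.006,-0.006,-0.006]}' >/dev/null; python3 f.py; done
```

```text
t 10.45 pos [538.49   5.81  57.84] keyang -1.4894 F [ 2.66  2.03 -0.42] M [ 0.41  -0.886  0.027] gap 9.02
t 10.85 pos [538.6    5.79  57.87] keyang -1.5082 F [ 3.78  1.11 -1.71] M [ 0.456 -0.977  0.027] gap 9.81
```

```bash
for i in 1 2 3; do python3 -m creep '{"dp":[[0,0,0],[0,0,0],[0,0,0],[0,0,0]],"turn":[-0.006,-0.006,-0.006,-0.006]}' >/dev/null; python3 f.py; done
```

```text
t 11.25 pos [538.72   5.77  57.84] keyang -1.527 F [ 4.53  2.15 -0.5 ] M [ 0.407 -1.246  0.067] gap 9.08
t 11.65 pos [538.95   5.72  57.87] keyang -1.5459 F [ 4.6   1.55 -2.6 ] M [ 0.429 -1.339  0.091] gap 9.04
t 12.05 pos [539.18   5.67  57.89] keyang -1.5647 F [ 6.75  1.21 -3.1 ] M [ 0.413 -1.493  0.104] gap 9.42
```

Force and moment now rise steadily with each step from about −1.52, and the predicted end stop is at −1.53. I'll check the arm visually before turning back.

```bash
python3 - <<'E'
from h import *
im,d=eyes.read_camera("top")
a=cv2.resize(im[150:240,185:295,::-1],None,fx=6,fy=6,interpolation=2)
cv2.imwrite("pics/t4.png",cv2.convertScaleAbs(a,alpha=1.6))
E
```

```text
(no output)
```

View pics/t4.png

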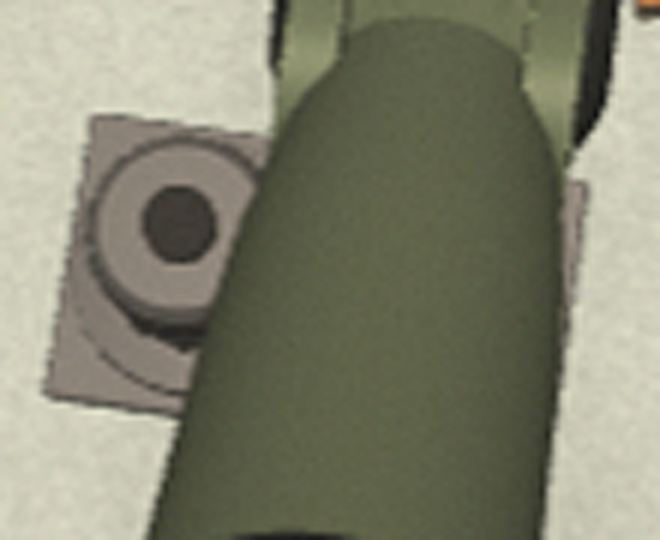

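The robot's own arm hides the lock from the top camera. I'll find the steel arm from wrist depth instead, as surfaces at z≈40 within 50–95 mm of the axis.

```bash
cat > arm.py <<'E'
from h import *
for n in("wrist","side"):
    s=ctrl.sense();C=cam(n,s);K,D,R,t=C;im,d=eyes.read_camera(n)
    v,u=np.mgrid[:384,:512];p=cv2.undistortPoints(np.c_[u.ravel(),v.ravel()].astype(float).reshape(-1,1,2),K,D)[:,0]
    z=d.ravel();X=(np.c_[p,np.ones(len(p))]*z[:,None]-t)@R
    r=np.hypot(X[:,0]-537.6,X[:,1]-5.2);k=(z>0)&(X[:,2]>35)&(X[:,2]<44)&(r>55)&(r<93)
    a=np.arctan2(X[k,1]-5.2,X[k,0]-537.6);h,e=np.histogram(a,np.arange(-3.15,3.2,.1))
    print(n,[(round(e[i]+.05,2),int(c)) for i,c in enumerate(h) if c>3], "median",np.median(a) if k.any() else None)
E
python3 arm.py
```

```text
wrist [(np.float64(1.4), 457), (np.float64(1.5), 631), (np.float64(1.6), 167)] median 1.4781571426545952
side [(np.float64(1.4), 15), (np.float64(1.5), 21), (np.float64(1.6), 13), (np.float64(1.7), 6)] median 1.5155994404786304
```

The steel arm is at 1.48 rad, a swing of 1.19 from open at 2.67, so it is locked. Now I'll turn back.

```bash
python3 -m creep '{"dp":[[0,0,0],[0,0,0],[0,0,0],[0,0,0],[0,0,0],[0,0,0],[0,0,0],[0,0,0]],"turn":[0.03,0.06,0.09,0.12,0.15,0.18,0.2,0.2]}' >/dev/null; python3 f.py
python3 -m creep '{"dp":[[0,0,0],[0,0,0],[0,0,0],[0,0,0],[0,0,0],[0,0,0],[0,0,0],[0,0,0]],"turn":[0.03,0.06,0.09,0.12,0.15,0.18,0.2,0.2]}' >/dev/null; python3 f.py
```

```text
t 13.0 pos [537.7    5.6   57.81] keyang -0.9368 F [1.18 0.27 0.74] M [ 0.277 -0.495  0.043] gap 9.05
t 13.8 pos [537.75   5.53  57.8 ] keyang -0.3098 F [ 1.65 -0.16  2.02] M [ 0.116 -0.379 -0.041] gap 9.41
```

```bash
python3 -m creep '{"dp":[[0,0,0],[0,0,0],[0,0,0],[0,0,0]],"turn":[0.02,0.04,0.05,0.05]}' >/dev/null; python3 f.py
for i in 1 2 3 4; do python3 -m creep '{"dp":[[0,0,0],[0,0,0],[0,0,0],[0,0,0]],"turn":[0.006,0.006,0.006,0.006]}' >/dev/null; python3 f.py; done
```

```text
t 14.2 pos [537.83   5.55  57.8 ] keyang -0.1533 F [1.07 1.26 2.75] M [ 0.091 -0.172 -0.044] gap 9.1
t 14.6 pos [537.99   5.61  57.79] keyang -0.1328 F [-0.3  -0.03  3.62] M [-0.035  0.18  -0.008] gap 9.32
t 15.0 pos [538.14   5.71  57.76] keyang -0.1135 F [-1.54 -0.3   3.55] M [-0.201  0.398  0.008] gap 9.66
t 15.4 pos [538.3    5.73  57.77] keyang -0.0946 F [-2.71 -0.1   4.56] M [-0.162  0.454 -0.005] gap 9.43
t 15.8 pos [538.43   5.78  57.78] keyang -0.0757 F [-1.23 -0.79  3.4 ] M [-0.172  0.377  0.03 ] gap 9.16
```

```bash
for i in 1 2 3; do python3 -m creep '{"dp":[[0,0,0],[0,0,0],[0,0,0],[0,0,0]],"turn":[0.006,0.006,0.006,0.006]}' >/dev/null; python3 f.py; done
```

```text
t 16.2 pos [538.52   5.83  57.79] keyang -0.0568 F [-1.32 -0.19  2.78] M [-0.108  0.336 -0.079] gap 9.37
t 16.6 pos [538.57   5.73  57.83] keyang -0.038 F [-0.52 -0.24  1.92] M [-0.184  0.232 -0.056] gap 9.4
t 17.0 pos [538.56   5.55  57.78] keyang -0.0193 F [ 0.47 -1.88  1.23] M [-0.47   0.116 -0.014] gap 9.41
```

```bash
for i in 1 2; do python3 -m creep '{"dp":[[0,0,0],[0,0,0],[0,0,0],[0,0,0]],"turn":[0.006,0.006,0.006,0.006]}' >/dev/null; python3 f.py; done
```

```text
t 17.4 pos [538.6    5.43  57.82] keyang -0.0005 F [ 0.3  -3.78  0.79] M [-0.946  0.015 -0.025] gap 9.18
t 17.8 pos [538.6    5.24  57.83] keyang 0.0183 F [ 0.41 -5.76 -0.51] M [-1.338 -0.027 -0.114] gap 9.0
```

The return stop begins at about −0.03, so the slot is at about −0.05, which agrees with the image. I'll back off to −0.047 and lift in small steps while watching the force.

```bash
python3 -m creep '{"dp":[[0,0,0],[0,0,0],[0,0,0],[0,0,0]],"turn":[-0.01,-0.021,-0.021,-0.021]}' >/dev/null; python3 f.py; for i in 1 2 3 4; do python3 -m creep '{"dp":[[0,0,0.003],[0,0,0.006],[0,0,0.006]],"turn":[0,0,0]}' >/dev/null; python3 f.py; done
```

```text
t 18.2 pos [538.47   6.07  57.79] keyang -0.0465 F [-0.82 -2.33  0.92] M [-0.763 -0.041 -0.052] gap 9.38
t 18.5 pos [538.16   6.05  59.55] keyang -0.047 F [-0.15 -2.62 -0.82] M [-0.596  0.113  0.006] gap 8.72
t 18.8 pos [538.33   5.97  61.51] keyang -0.0472 F [-0.03 -1.85 -1.17] M [-0.37   0.179 -0.004] gap 9.31
t 19.1 pos [538.58   5.96  63.42] keyang -0.0472 F [-1.33 -1.52 -0.29] M [-0.216  0.131  0.012] gap 9.35
t 19.4 pos [538.64   5.91  65.23] keyang -0.0473 F [-0.27 -0.65  0.06] M [-0.148  0.068  0.024] gap 9.36
```

```bash
for i in 1 2 3 4; do python3 -m creep '{"dp":[[0,0,0.004],[0,0,0.008],[0,0,0.01]],"turn":[0,0,0]}' >/dev/null; python3 f.py; done
```

```text
t 19.7 pos [538.6    5.89  68.19] keyang -0.0473 F [ 0.61  0.4  -0.91] M [-0.074  0.02  -0.014] gap 9.03
t 20.0 pos [538.6    5.84  71.21] keyang -0.0474 F [ 0.16 -0.52 -0.21] M [-0.082  0.012  0.022] gap 9.1
t 20.3 pos [538.6    5.82  74.19] keyang -0.0473 F [ 0.36 -0.02  0.34] M [-0.038 -0.036  0.097] gap 9.17
t 20.6 pos [538.58   5.76  77.17] keyang -0.0474 F [-0.08 -0.03 -0.57] M [ 0.015  0.008 -0.015] gap 9.06
```

```bash
python3 -m creep '{"dp":[[0,0,0.01],[0,0,0.03],[0,0,0.06],[0,0,0.1],[0,0,0.15],[0,0,0.19],[0,0,0.22],[0,0,0.22],[0,0,0.22]],"turn":[0,0,0,0,0,0,0,0,0]}' >/dev/null; python3 f.py; python3 - <<'E'
from h import *
for n in("top","side"):
    C=cam(n);K,D,R,t=C;im,d=eyes.read_camera(n)
    v,u=np.mgrid[:384,:512];p=cv2.undistortPoints(np.c_[u.ravel(),v.ravel()].astype(float).reshape(-1,1,2),K,D)[:,0]
    z=d.ravel();X=(np.c_[p,np.ones(len(p))]*z[:,None]-t)@R
    k=(z>0)&(abs(X[:,0]-530)<60)&(abs(X[:,1]+220)<60)&(X[:,2]>48)&(X[:,2]<66)
    q=X[k];print(n,len(q),q.min(0).round(1),q.max(0).round(1),((q.min(0)+q.max(0))/2).round(1))
    if len(q)>8:
        print("circle",cv2.minEnclosingCircle(q[:,:2].astype(np.float32)))
    # key: points near shank axis
    k=(z>0)&(abs(X[:,0]-538)<22)&(abs(X[:,1]-6)<22)&(X[:,2]>68)&(X[:,2]<170)
    q=X[k][np.argsort(X[k][:,2])];print("key",len(q));print(q[:60:5].round(0))
    np.save(f"pics/{n}5.npy",d);cv2.imwrite(f"pics/{n}5.png",im[:,:,::-1])
E
python3 arm.py
```

```text
t 21.5 pos [538.52   5.76 143.11] keyang -0.0474 F [0.87 0.63 0.03] M [-0.013  0.06  -0.051] gap 9.31
top 82 [ 501.8 -251.1   48.1] [ 555.2 -197.6   64.3] [ 528.5 -224.3   56.2]
circle ((528.67138671875, -224.3579864501953), 27.54461097717285)
key 0
[]
side 176 [ 500.1 -254.    48. ] [ 554.6 -199.9   58.6] [ 527.4 -227.    53.3]
circle ((527.281494140625, -227.20033264160156), 27.593503952026367)
key 118
[[533.   7.  98.]
 [534.   5. 103.]
 [534.  -1. 107.]
 [535.  -0. 112.]
 [531.   3. 115.]
 [533.   1. 119.]
 [542.   1. 122.]
 [551.   3. 124.]
 [541.   0. 126.]
 [540.   4. 127.]
 [548.   2. 129.]
 [553.   1. 131.]]
wrist [(np.float64(1.2), 28), (np.float64(1.3), 20), (np.float64(1.4), 166), (np.float64(1.5), 278), (np.float64(1.6), 141), (np.float64(1.7), 27)] median 1.4922049170606508
side [(np.float64(1.2), 7), (np.float64(1.3), 6), (np.float64(1.4), 15), (np.float64(1.5), 20), (np.float64(1.6), 15), (np.float64(1.7), 5)] median 1.4850323156252823
```

The key is out and hanging straight, with its nose at about z=98. The pot centre is at about (528,−225.5). The lock arm hasn't moved. Next I'll move over the pot.

```bash
python3 -m creep '{"dp":[[-0.002,-0.04,0],[-0.006,-0.12,0],[-0.01,-0.23,0],[-0.014,-0.34,0],[-0.018,-0.45,0],[-0.022,-0.56,0],[-0.027,-0.66,0],[-0.03,-0.73,0],[-0.032,-0.76,0],[-0.032,-0.769,0],[-0.032,-0.769,0],[-0.032,-0.769,0],[-0.032,-0.769,0]],"turn":[0,0,0,0,0,0,0,0,0,0,0,0,0]}' >/dev/null; python3 f.py; python3 - <<'E'
from h import *
s=ctrl.sense()
im,d=eyes.read_camera("side")
c=(int(proj(cam("side"),[(528,-225,80)])[0][0]),int(proj(cam("side"),[(528,-225,80)])[0][1]));print(c)
A=cv2.resize(im[c[1]-60:c[1]+50,c[0]-50:c[0]+50,::-1],None,fx=4,fy=4,interpolation=2)
im,d=eyes.read_camera("wrist");C=cam("wrist",s);K,D,R,t=C
v,u=np.mgrid[:384,:512];p=cv2.undistortPoints(np.c_[u.ravel(),v.ravel()].astype(float).reshape(-1,1,2),K,D)[:,0]
z=d.ravel();X=(np.c_[p,np.ones(len(p))]*z[:,None]-t)@R
k=(z>0)&(abs(X[:,0]-530)<50)&(abs(X[:,1]+225)<50)&(X[:,2]>52)&(X[:,2]<64)
q=X[k];print(len(q),q.min(0).round(1),q.max(0).round(1))
B=cv2.resize(im[100:320,180:340,::-1],None,fx=2,fy=2)
cv2.imwrite("pics/p6.png",cv2.convertScaleAbs(np.hstack([A,B]),alpha=1.6))
E
```

```text
t 23.0 pos [ 528.97 -223.86  143.06] keyang -0.0459 F [-0.04  0.04 -0.35] M [0.064 0.006 0.   ] gap 9.07
(300, 253)
755 [ 500.7 -252.6   52.1] [ 553.2 -199.5   59.3]
```

View pics/p6.png

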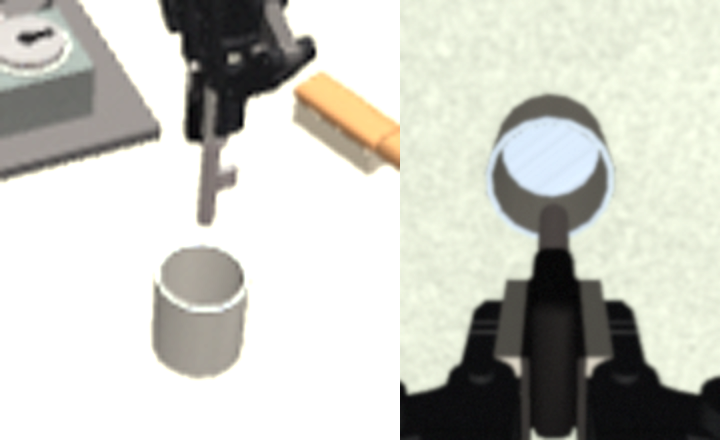

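The left panel shows the key hanging straight above the pot, bit to the right. The right panel shows the pot opening with the shank lined up on it. I'll lower it.

```bash
python3 -m creep '{"dp":[[-0.01,-0.003,0],[-0.01,-0.003,-0.03],[-0.01,-0.003,-0.09],[-0.01,-0.003,-0.15],[-0.01,-0.003,-0.2],[-0.01,-0.003,-0.25],[-0.01,-0.003,-0.28],[-0.01,-0.003,-0.295],[-0.01,-0.003,-0.3],[-0.01,-0.003,-0.3]],"turn":[0,0,0,0,0,0,0,0,0,0]}' >/dev/null; python3 f.py; for i in 1 2 3; do python3 -m creep '{"dp":[[0,0,-0.002],[0,0,-0.004],[0,0,-0.004]],"turn":[0,0,0]}' >/dev/null; python3 f.py; done
```

```text
t 24.1 pos [ 526.11 -225.96   53.24] keyang -0.0474 F [ 0.5  -0.54  0.13] M [ 0.017  0.026 -0.03 ] gap 9.27
t 24.4 pos [ 526.11 -225.98   52.18] keyang -0.0474 F [ 0.07 -0.78 -0.  ] M [ 0.031  0.028 -0.007] gap 9.32
t 24.7 pos [ 525.86 -225.8    50.57] keyang -0.0474 F [-0.64  0.32 -0.8 ] M [-0.012  0.018  0.036] gap 9.22
t 25.0 pos [ 525.82 -225.81   49.31] keyang -0.0474 F [ 0.16  0.32 -0.75] M [-0.016  0.046  0.042] gap 9.58
```

```bash
for i in 1 2 3; do python3 -m creep '{"dp":[[0,0,-0.002],[0,0,-0.002],[0,0,-0.002]],"turn":[0,0,0]}' >/dev/null; python3 f.py; done
```

```text
t 25.3 pos [ 525.93 -225.83   48.84] keyang -0.0474 F [ 0.03 -0.52 -0.12] M [-0.001 -0.047 -0.041] gap 9.15
t 25.6 pos [ 526.09 -225.91   48.77] keyang -0.0473 F [-1.38  0.62  5.04] M [0.22  0.335 0.059] gap 9.2
t 25.9 pos [ 526.15 -225.96   48.71] keyang -0.0474 F [-2.18  0.64  9.12] M [0.363 0.64  0.012] gap 8.68
```

Contact with the floor. I'll relax, open, and lift away.

```bash
python3 -m creep '{"dp":[[0,0,0.003],[0,0,0.003],[0,0,0.003]],"turn":[0,0,0]}' >/dev/null; python3 f.py; python3 -m creep '{"dp":[[0,0,0],[0,0,0],[0,0,0],[0,0,0],[0,0,0],[0,0,0.05],[0,0,0.12],[0,0,0.22],[0,0,0.33],[0,0,0.43],[0,0,0.5],[0,0,0.5],[0,0,0.5]],"turn":[0,0,0,0,0,0,0,0,0,0,0,0,0]}' -0.2 20 >/dev/null; python3 f.py
python3 -m creep '{"dp":[[-0.05,0,0],[-0.15,0,0],[-0.25,0,0],[-0.35,0,0],[-0.42,0,0],[-0.42,0,0],[-0.42,0,0]],"turn":[0,0,0,0,0,0,0]}' >/dev/null; python3 f.py
python3 arm.py; python3 - <<'E'
from h import *
im,d=eyes.read_camera("side")
A=cv2.resize(im[140:320,180:400,::-1],None,fx=3.3,fy=3.3,interpolation=2)
cv2.imwrite("pics/p7.png",cv2.convertScaleAbs(A,alpha=1.6))
E
```

```text
t 26.2 pos [ 526.08 -225.92   48.78] keyang -0.0474 F [-0.94  0.91  6.16] M [0.182 0.272 0.   ] gap 9.44
t 27.5 pos [ 525.92 -225.85  198.32] keyang -0.0474 F [ 0.93  0.39 -0.14] M [ 0.032  0.018 -0.02 ] gap 50.97
t 28.2 pos [ 399.7  -225.66  197.68] keyang -0.048 F [ 0.18 -0.26 -0.41] M [-0.006 -0.05   0.042] gap 51.25
wrist [(np.float64(1.4), 41), (np.float64(1.5), 48), (np.float64(1.6), 33)] median 1.4888108654641021
side [] median None
```

View pics/p7.png

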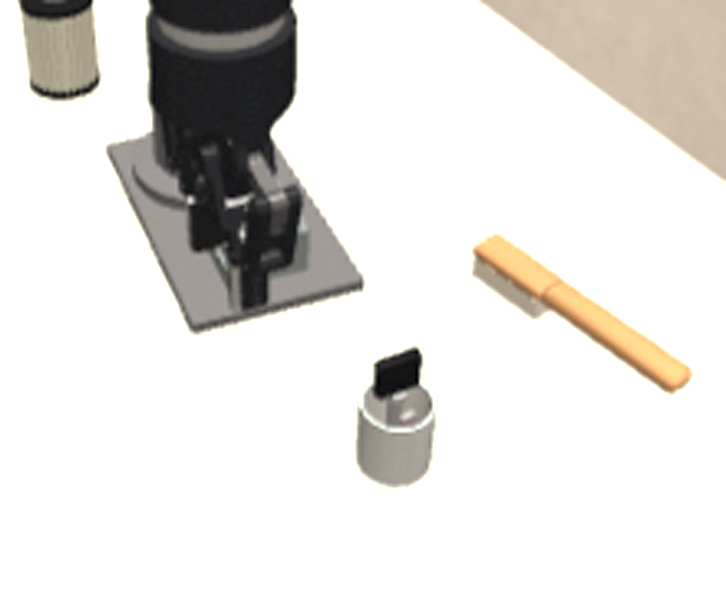

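The key stands upright in the pot, nose down, with its bow at about (397,372). The brush and cartridge haven't moved, and the steel arm is still at 1.49 rad. I'm handing in.

```bash
python3 -c "
from rig import ctrl
print(ctrl.hand_in())"
```

```text
the job is handed in; nothing more can be done
None
```

The cyclone cup is locked and the key stands nose down in the pot; I handed the job in at about 28 s. `hand_in` gives no verdict, so that rests on my own checks.

- **Locking:** I turned the key clockwise until force and moment rose steadily. Contact began about 1.46 rad past the slot, with a peak of about 7 N of side force at the wrist. Depth data put the steel arm at 1.48 rad, against 2.67 rad when open, a swing of about 1.2 rad. It still read 1.49 rad at the end.
- **Drawing the key:** I turned back to the return stop, which began about 0.02 rad past the slot, then eased off onto the slot. The key came out with under 3 N.
- **Placing:** I set the key on the pot floor with up to about 9 N of contact force, then released it. The last picture shows it upright in the pot. The brush and cartridge look undisturbed. The nozzle was not in that picture, but nothing went near it.

**What did not go to plan:**
- **First grasp:** The jaws shut above the bow, because the fingertips stood about 30 mm higher than the stated geometry. I saw this in the depth data and gripped again lower, so the miss cost only time.
- **Blocked view:** The top camera could not see the lock during the turn because the robot's own arm was in the way. I confirmed the locked position from wrist and side depth instead.

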